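Slide the specimen pot over the viewing port, then hold the focus lever at its third click

ROBOT

A 7-joint arm with a two-finger parallel gripper is mounted at the origin on the work surface. World frame = base frame: x ahead of the robot, y to its left, z up, the work surface at z = 0. Lengths are in m, angles in rad, forces in N, time in s.
With the tool pointing down it reaches from about 0.425 to 0.875 m from the base axis. Payload 9.9 kg.
Tool frame: the origin (TCP) lies on the centre line of the jaws, within the pads' length; the fingertips stand 22 mm ahead of it and the grasp point (between the pads) lies 3 mm ahead of it; z points along the fingers, y is the line along which they close (so a half turn about z gives the same grasp; the last joint's range is limited). The gripper opens to 85 mm and grips with 20 to 120 N. Pads are 22 mm wide; open, the fingers measure 114 mm over their backs; the gripper's body (76 mm by 85 mm) begins 54 mm behind the grasp point. The pads swing forward as they close: fully open they stand 13 mm farther back than shut.
Start: joints at [1.17, 0.576, 0.025, 1.437, -0.015, 1.129, -0.057], TCP at [0.21, -0.641, 0.253] pointing down, gripper open.
Joint ranges: [-2.76, 2.76], [-0.34, 2.15], [-1.52, 1.57], [0.19, 2.46], [-1.09, 4.23], [0.17, 1.99], [-2.82, 2.82]. Speed limits (rad/s): [2.22, 2.22, 3.01, 3.01, 3.14, 3.14, 3.14].

INTERFACE

Orientations are given as a rotation vector (axis times angle).
In Python, from bench import arm gives the robot as it stands.
- The arm moves only by the tool move_arm, never from a script. Its argument "deltas" is a list of rows, each a list of 3 entries, a list of its own where there are three numbers: the shift along the tool's x, y, z in cm, then the turn, a rotation vector about the tool's x, y, z in rad, then the closure in counts, from 0 (fully open) to 255 (shut). A call has 1 to 20 rows; each row shifts and turns the commanded pose from where the row before left it, along the tool's axes as they then stand; what a row does not reach is not made up. A row lasts 1/12 s, in which the tool goes at most 41.7 mm and 7.16 degrees, less where a joint would pass 70% of its speed; a pose out of reach is approached as far as the arm can. A call with a gripper value outside its range is refused whole. The fingers move at their own pace and stop on an object; "force" is the grip in N (left out, the last holds). Time passes only in rows, so rows that do not move let the fingers close. It gives the time, the measured TCP pose, the force, the opening and the grip force at its end, in the units of the state.
- arm.read_state(): the state, without advancing time (a new reading comes with each control period).
- arm.get_image(name): name is "side" or "top" or "wrist"; returns (picture, depth): 384x512x3 uint8, red, green, blue; 384x512 float32, m along the optical axis (not along the pixel's ray), 0 where there is no reading.
- arm.calibration(name): a dict with "fx", "fy", "cx", "cy" (pixels), "rvec" (rotation vector, rad) and "tvec" (3), from world to camera coordinates, as OpenCV has them; the wrist camera has in their place "T_tool_cam" (4x4, takes a point from camera to tool coordinates, whose origin is the TCP and whose axes are the flange's). Camera axes: x right, y down, z forward; pixel columns grow to the right and rows downward; lengths in m; the calibration is good to about 2 mm. A picture is of the moment at which its call begins: read the wrist's pose just before it. calibration takes no time and is no camera call.
- arm.job_done(): hands the job in; it is judged then, once.
Trained networks look in the newest picture that a camera, given by its name, has taken for a name from the list of things; names that differ only in an ending like _2 or _b are one class to them, and where a whole thing is asked for, a point or a joint stands for the part that bears it (a point fixed in the world has none). Each returns a list of dicts, best first, with "score" (0 to 1); they miss things now and then, are a little off and sometimes report something else, mostly with a low value. They report only what shows in the picture. A call takes as long as a camera call. They do not tell look-alikes from the thing itself.
- arm.look_for(target, camera): "centre" ([column, row] in pixels, amid what is visible of it).
- arm.landmark_of(target, camera): "centre" ([column, row] in pixels: a listed point, or the origin of a listed thing).
The state is a dict: "clock": time; "joint_pos": joint angles; "joint_vel": joint speeds; "tau": joint torques, N m; "tool_pos": TCP position; "ee_rot": TCP orientation; "contact_force": force on the tool from outside, world axes, zero at the start; "moment": the same for the moment, N m; "width": finger opening in m; "grasp_force": force on a finger pad.
Only numpy, scipy, OpenCV 4.12 (cv2) and the standard library are available. Lean on these libraries where they do the work, as an engineer would, in place of code of your own. Each camera call takes 0.05 s, during which the arm holds its last target. There are 200 camera calls.

TASK

On the low microscope stage, slide the steel specimen pot sideways from its parking ring until it is centred over the glass viewing port; keep it flat on the stage all the way, never lifting or tipping it, then let go of it. Then push the spring-return focus lever on the grey drive box away from its rest by exactly three clicks, without ever going on to a fourth, and finish holding it there: the program ends with the gripper still keeping the lever at the third click. Leave everything else on the bench where it stands.

Things in the scene. Friction and masses are not known exactly. Their poses are not given: they have to be found in the camera images.
- stage: Fixed low inverted microscope: white box 165 x 295 mm with a flat black stage plate 175 (x) x 305 mm (y) on top. Origin: centre of its underside, on the bench; z up; the stage surface is flat and 80 mm above the origin. It stands at varying places and yaw.
- port: The viewing port, a marking flush on the stage (not an obstacle): thin light ring 74 mm across with a round ringed glass window (36 mm) in its middle. Origin at its centre on the stage surface, z up. It is 150 mm from the parking ring along the stage's y axis, on either side of it.
- park: The parking ring, a marking flush on the stage: an empty thin light ring 74 mm across, no window. Origin at its centre on the stage surface. The pot starts within it.
- pot: Loose lidded steel specimen pot, 0.2 to 0.42 kg, standing upright: body 56 mm across and 36 mm high, lid 60 mm across from 36 to 42 mm, and on the lid an upright round grip stem 20 mm across from 42 to 76 mm. Origin: centre of its underside; z up.
- drive: Fixed grey focus drive box, 125 (x) x 115 (y) mm and 58 mm high, with the lever lying across its top and reaching out over its front (-x) edge. Origin: centre of its underside on the bench; z up. The lever turns about the vertical axis through this origin. A spring always drives it back; clicks do not latch: if let go it springs back to rest.
- lever (a joint): Angle of the focus lever, rad: 0 at rest on its stop, growing anticlockwise seen from above (seen from the robot its end swings from left to right); end stop at 1.15. Each click is a tooth riding over a pawl: the teeth pass at 0.12, 0.36, 0.60, 0.84; between them each click is seated at 0.24 (one click), 0.48 (two), 0.72 (three), 0.96 (four).
- lever_post (a point): On the axis of the upright round steel post (12 mm across, 48 mm tall) at the lever's end, 24 mm above the post's foot, 103 mm above the bench. It moves on a circle of radius 100 mm about lever_pivot. The flat arm (16 mm wide; 20 mm boss) lies under the post's foot; nothing beside or above it. Push needed: spring 6.4 N at rest to 7.8 N at three clicks; up to 5 N more just after each seat, as much less just before it.
- lever_pivot (a point): Point on the lever's vertical turning axis, at the same height (103 mm above the bench) as lever_post. Fixed to the drive; nothing solid is at this height.
- vial: Bystander: small glass vial with white cap, 32 mm across, 48 mm tall, standing on the stage behind (+x of) the two rings. Origin: centre of its underside.
- reagent: Bystander: amber bottle 64 mm across, 150 mm tall, on the bench at the back, between stage and drive box. Origin: centre of its underside.
- beaker: Bystander: glass beaker 66 mm across, 85 mm tall, in front of the stage. Origin: centre of its underside.
- slidebox: Bystander: flat slide box 90 x 160 x 30 mm, lying at the right in front of the drive box. Origin: centre of its underside.
- dishes: Bystander: stack of three flat dishes, 92 mm across, 45 mm tall, left of the stage. Origin: centre of its underside.
- dish: Bystander: one flat dish 62 mm across, 16 mm tall, on the bench in front, between stage and drive box. Origin: centre of its underside.
- tipbox: Bystander: white box with rows of small holes, 85 x 120 x 55 mm, at the right. Origin: centre of its underside.
Not all that is in view belongs to the job. What is shaped like the pot but black or brown is not meant.

How it is judged:
By the outcome, as a careful person would: the job done as asked, in the order asked, and still so for the second after the job is handed in, while the arm keeps its last pose, push and grip.
It also fails if it takes over 64 s, if anything falls off the work surface, if the arm or the gripper's body presses on something with over 40 N, if the wrist force passes 120 N, or if a joint passes its speed limit or range.

## Working session

There is one attempt and no reset: what is moved stays moved. The work goes in short steps, Python scripts to look and compute and a tool call to move; the robot and the scene stay as the last step left them, time stands still between calls to the robot, and variables do not carry over. Pictures are saved under pics/ and viewed, at most 10 in all, crops included, and the job is handed in when it is done.

Besides the shell and the picture viewer there is one more tool, called after "Request:" as name(argument=value, ...) on one line, values as JSON. move_arm: Moves the arm, as the interface text tells. Its arguments: {"type":"object","properties":{"deltas":{"type":"array"},"force":{"type":"number"}},"required":["deltas"]}

```bash
mkdir -p pics; ls; cat > h.py <<'E'
import numpy as np, cv2
from bench import arm
from scipy.spatial.transform import Rotation as R
def snap(cam):
    s=arm.read_state(); im,d=arm.get_image(cam); return s,im,d
def cam_T(cam,s=None):
    c=arm.calibration(cam); K=np.array([[c['fx'],0,c['cx']],[0,c['fy'],c['cy']],[0,0,1]])
    if 'rvec' in c:
        T=np.eye(4);T[:3,:3]=R.from_rotvec(np.ravel(c['rvec'])).as_matrix();T[:3,3]=np.ravel(c['tvec']);return K,np.linalg.inv(T)
    W=np.eye(4);W[:3,:3]=R.from_rotvec(s['ee_rot']).as_matrix();W[:3,3]=s['tool_pos'];return K,W@np.array(c['T_tool_cam'])
def ray(K,T,uv):
    d=T[:3,:3]@np.linalg.inv(K)@np.array([uv[0],uv[1],1.]);return T[:3,3],d
def at_z(K,T,uv,z):
    o,d=ray(K,T,uv);return o+d*(z-o[2])/d[2]
def at_d(K,T,uv,dep):
    o,d=ray(K,T,uv);return o+d*dep
def save(n,im): cv2.imwrite('pics/'+n,im[:,:,::-1])
E
python3 - <<'E'
from h import *
np.set_printoptions(precision=4,suppress=True)
Z=dict(pot=0.08,park=.08,port=.08,stage=0,drive=0,lever_post=.103,lever_pivot=.103)
ims=[]
for c in('top','side'):
    s,im,d=snap(c);ims.append(im);K,T=cam_T(c)
    print(c,T[:3,3])
    for n in Z:
        for r in arm.landmark_of(n,c)[:3]:print(n,round(r['score'],2),np.round(r['centre'],1),at_z(K,T,r['centre'],Z[n])[:2])
    save(c+'0.png',im)
s=arm.read_state();print(s)
E
```

```text
pics
top [ 0.1998 -0.021   1.6335]
pot 0.78 [217.8 257.8] [0.3432 0.0776]
pot 0.66 [210.2 198.6] [0.5336 0.1009]
pot 0.65 [260.1 199.8] [ 0.5263 -0.0599]
park 0.56 [167.2 210.8] [0.4965 0.2388]
port 0.58 [167.4 211.1] [0.4956 0.2382]
stage 0.93 [195.  198.5] [0.5522 0.1587]
drive 0.87 [328.6 172.7] [ 0.6331 -0.2993]
lever_post 0.84 [309.7 184.4] [ 0.5684 -0.2191]
lever_pivot 0.6 [330.1 163.5] [ 0.6364 -0.2884]
side [0.1407 0.6618 0.7076]
pot 0.86 [250.8 211.7] [0.5289 0.0955]
pot 0.84 [277.2 199. ] [0.497  0.0124]
pot 0.72 [312.6 254.8] [0.3267 0.1391]
park 0.65 [248.8 210.4] [0.5362 0.0942]
port 0.79 [226.5 251.6] [0.4992 0.2409]
stage 0.86 [233.4 249.7] [0.5336 0.172 ]
drive 0.98 [283.9 156. ] [ 0.6458 -0.2931]
lever_post 0.7 [299.1 148.1] [ 0.5543 -0.2215]
lever_post 0.28 [286.5 156.3] [ 0.5647 -0.1571]
lever_pivot 0.73 [284.5 131.8] [ 0.6463 -0.2877]
{'clock': 0.8, 'joint_pos': array([ 1.1702,  0.5757,  0.0249,  1.4371, -0.015 ,  1.129 , -0.0565]), 'joint_vel': array([-0.001 ,  0.0009,  0.0015,  0.0006, -0.0017,  0.001 ,  0.0008]), 'tau': array([  0.0019, -76.5426,   2.2493, -28.6285,   0.0154,   0.0023,
         0.    ]), 'tool_pos': array([ 0.2103, -0.6414,  0.2533]), 'ee_rot': array([-3.1023, -0.4955,  0.0001]), 'contact_force': array([ 0.7076, -0.1122, -0.319 ]), 'moment': array([-0.0435,  0.012 , -0.018 ]), 'grasp_force': 0.0, 'width': 0.08528053080659662}
```

```bash
python3 - <<'E'
import cv2,numpy as np
a=cv2.imread('pics/top0.png')[110:310,110:390];b=cv2.imread('pics/side0.png')[80:330,150:400]
cv2.imwrite('pics/v1.png',np.vstack([cv2.resize(a,(560,400),interpolation=3)]))
cv2.imwrite('pics/v2.png',cv2.resize(b,(600,600),interpolation=3))
E
```

```text
(no output)
```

View pics/v1.png

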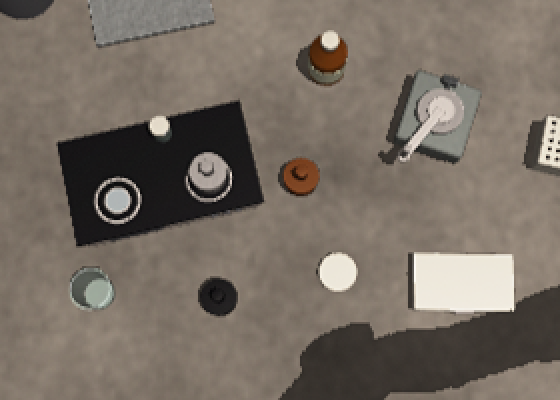

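View pics/v2.png

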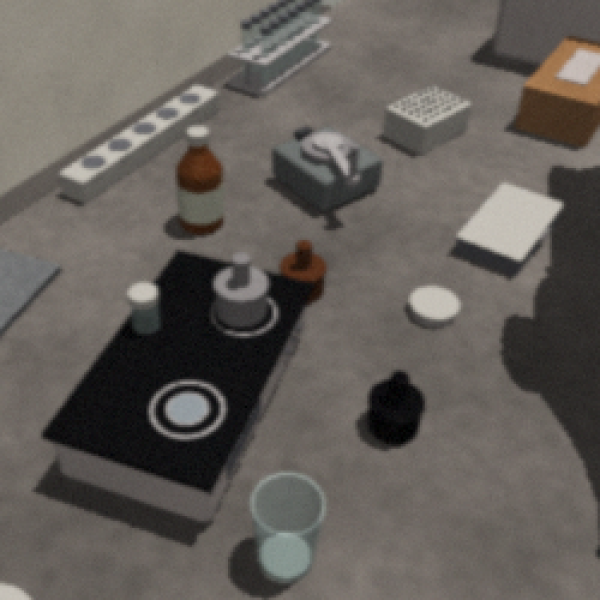

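The top view (crop ×2) shows three pot-shaped things: the steel one on the stage in the empty ring, full-image (214,199), the brown one on the bench at (260,199), and the black one at (218,258). The steel one is meant, because it is steel and stands in the windowless ring. The port is at (168,210), the lever post at (311,187) and the pivot at about (330,164). In the side crop the steel pot is also in the windowless ring at (242,295), which confirms the choice.

```bash
cat >> h.py <<'E'
def delta(p,yaw2=None,frm=None):
    "world target -> tool-axis shift (cm) and turn about tool z, from the current pose"
    s=arm.read_state();M=R.from_rotvec(s['ee_rot']).as_matrix()
    print('shift cm',np.round(M.T@(np.array(p)-s['tool_pos'])*100,2))
    if yaw2 is not None:
        t=R.from_rotvec([np.pi*np.cos(yaw2/2),np.pi*np.sin(yaw2/2),0]).as_matrix()
        print('turn',np.round(R.from_matrix(M.T@t).as_rotvec(),3))
E
python3 - <<'E'
from h import *
print(np.round(arm.calibration('wrist')['T_tool_cam'],3))
delta([.50,-.25,.30],-0.2)
delta([.46,.13,.30],np.deg2rad(13.3))
E
```

```text
[[ 0.    -0.962 -0.272  0.069]
 [ 1.     0.     0.    -0.001]
 [ 0.    -0.272  0.962 -0.12 ]
 [ 0.     0.     0.     1.   ]]
shift cm [ 39.73 -28.17  -4.67]
turn [0.    0.    0.517]
shift cm [ 47.76 -65.53  -4.67]
turn [-0.     0.     0.085]
```

Request:
move_arm(deltas=[[[2.8,-2.0,-0.35],[0,0,0],0],[[2.8,-2.0,-0.35],[0,0,0],0],[[2.8,-2.0,-0.35],[0,0,0],0],[[2.8,-2.0,-0.35],[0,0,0],0],[[2.8,-2.0,-0.35],[0,0,0],0],[[2.8,-2.0,-0.35],[0,0,0],0],[[2.8,-2.0,-0.35],[0,0,0],0],[[2.8,-2.0,-0.35],[0,0,0],0],[[2.8,-2.0,-0.35],[0,0,0],0],[[2.8,-2.0,-0.35],[0,0,0],0],[[2.8,-2.0,-0.35],[0,0,0],0],[[2.8,-2.0,-0.35],[0,0,0],0],[[2.8,-2.0,-0.35],[0,0,0],0],[[2.8,-2.0,-0.35],[0,0,0],0],[[0,0,0],[0,0,0],0],[[0,0,0],[0,0,0],0]])

```text
clock: 2.13
tool_pos: [0.4969, -0.2511, 0.3025]
ee_rot: [-3.101, -0.502, -0.001]
contact_force: [-0.8, -0.3, -0.2]
width: 0.0854
grasp_force: 0.0
```

```bash
python3 - <<'E'
from h import *
np.set_printoptions(precision=4,suppress=True)
s,im,d=snap('wrist');K,T=cam_T('wrist',s);save('w1.png',im)
for n in('lever_post','lever_pivot'):
    for r in arm.landmark_of(n,'wrist')[:2]:
        u=r['centre'];print(n,round(r['score'],2),u,at_z(K,T,u,.103),d[int(u[1]),int(u[0])],at_d(K,T,u,d[int(u[1]),int(u[0])]))
delta([.46,.13,.30],np.deg2rad(13.3))
print(s['tool_pos'],s['clock'])
E
```

```text
lever_post 0.86 [256.9, 114.3] [ 0.5625 -0.2273  0.103 ] 0.2851307 [ 0.5625 -0.2274  0.1267]
lever_pivot 0.65 [337.5, 61.6] [ 0.6413 -0.292   0.103 ] 0.31471822 [ 0.6471 -0.2967  0.0795]
shift cm [  8.61 -37.63   0.2 ]
turn [0.    0.001 0.083]
[ 0.4969 -0.2511  0.3025] 2.1333
```

View pics/w1.png

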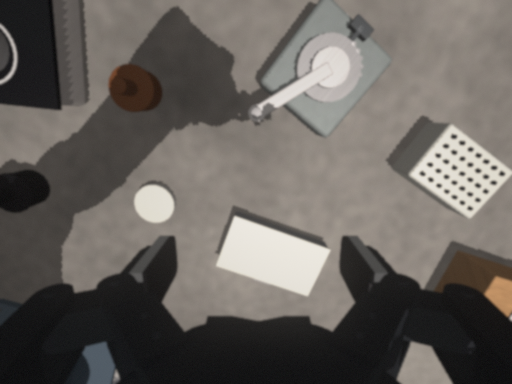

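The wrist view shows the lever post top at about (258,112), the pivot disc at (332,66) and the drive box around it. Now on to the stage.

Request:
move_arm(deltas=[[[0.8,-3.4,0],[0,0,0.008],0],[[0.8,-3.4,0],[0,0,0.008],0],[[0.8,-3.4,0],[0,0,0.008],0],[[0.8,-3.4,0],[0,0,0.008],0],[[0.8,-3.4,0],[0,0,0.008],0],[[0.8,-3.4,0],[0,0,0.008],0],[[0.8,-3.4,0],[0,0,0.008],0],[[0.8,-3.4,0],[0,0,0.008],0],[[0.8,-3.4,0],[0,0,0.008],0],[[0.8,-3.4,0],[0,0,0.008],0],[[0.8,-3.4,0],[0,0,0],0],[[0,0,0],[0,0,0],0],[[0,0,0],[0,0,0],0]])

```text
clock: 3.37
tool_pos: [0.4779, 0.1311, 0.3022]
ee_rot: [-3.119, -0.374, 0.0]
contact_force: [0.3, -1.2, 0.2]
width: 0.0856
grasp_force: 0.0
```

```bash
python3 - <<'E'
from h import *
np.set_printoptions(precision=4,suppress=True)
s,im,d=snap('wrist');K,T=cam_T('wrist',s);save('w2.png',im)
for n in('pot','park','port','vial','stage'):
    for r in arm.landmark_of(n,'wrist')[:2]:
        u=r['centre'];print(n,round(r['score'],2),np.round(u,1),at_z(K,T,u,0 if n=='stage' else .08),at_d(K,T,u,d[int(u[1]),int(u[0])]))
# points above the stage: heights
v,u=np.mgrid[0:384,0:512];P=np.linalg.inv(K)@np.stack([u.ravel(),v.ravel(),np.ones(u.size)])
P=(T[:3,:3]@(P*d.ravel())).T+T[:3,3]
m=(d.ravel()>0)&(np.hypot(P[:,0]-.53,P[:,1]-.098)<.05)
z=P[m,2];print('z hist',np.histogram(z,np.arange(.06,.18,.005)))
t=P[m&(P[:,2]>.143)&(P[:,2]<.175)];print('stem top',len(t),np.median(t,0),t.min(0),t.max(0))
l=P[m&(P[:,2]>.117)&(P[:,2]<.127)];
if len(l)>5:print('lid',len(l),cv2.minEnclosingCircle((l[:,:2]*1000).astype('f4')),np.median(l[:,2]))
f=P[(np.abs(P[:,2]-.08)<.006)];print('stage box',cv2.minAreaRect((f[:,:2]*1000).astype('f4')),np.median(f[:,2]))
print(s['tool_pos'],s['ee_rot'])
E
```

```text
pot 0.82 [390.6 149.9] [ 0.5429 -0.0223  0.08  ] [0.545  0.1481 0.4226]
pot 0.78 [304.7 136.6] [0.5332 0.0862 0.08  ] [0.5355 0.0981 0.1459]
port 0.84 [176.2 134.3] [0.4986 0.2401 0.08  ] [0.4988 0.2397 0.0816]
vial 0.84 [260.1  53.1] [0.6108 0.1618 0.08  ] [0.6016 0.1599 0.1281]
stage 0.77 [243.6 111.9] [0.5436 0.1698 0.    ] [0.5439 0.1657 0.0809]
z hist (array([   0,    0,    0, 1612, 1224,   10,   11,    2,    0,    0,    0,
         36, 1949,   13,   14,   16,   17,   19,   82,  257,    0,    0,
          0]), array([0.06 , 0.065, 0.07 , 0.075, 0.08 , 0.085, 0.09 , 0.095, 0.1  ,
       0.105, 0.11 , 0.115, 0.12 , 0.125, 0.13 , 0.135, 0.14 , 0.145,
       0.15 , 0.155, 0.16 , 0.165, 0.17 , 0.175]))
stem top 364 [0.5355 0.0903 0.1555] [0.5252 0.0798 0.1435] [0.545  0.0991 0.1574]
lid 1990 ((535.1195678710938, 89.34559631347656), 29.81833839416504) 0.12168924932866809
stage box ((501.24871826171875, 94.33511352539062), (325.3572692871094, 499.63336181640625), 17.23846435546875) 0.0797408027706997
[0.4779 0.1311 0.3022] [-3.1191 -0.374   0.0004]
```

View pics/w2.png

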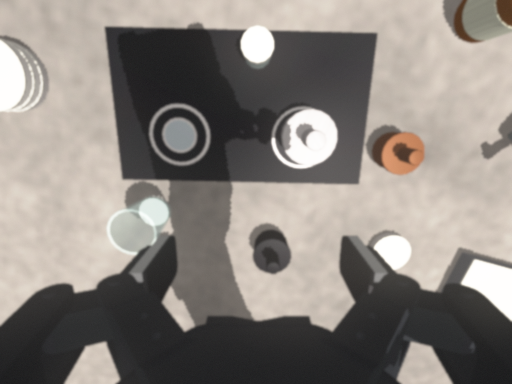

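The wrist view shows the steel pot with its stem at (314,139) inside the plain ring, the port with its window at (180,135), the vial at (258,45), and the brown and black look-alikes off the stage at (402,155) and (270,250). I'll refine the port centre by fitting its ring.

```bash
python3 - <<'E'
from h import *
np.set_printoptions(precision=4,suppress=True)
s=arm.read_state();K,T=cam_T('wrist',s);im=cv2.imread('pics/w2.png')
g=cv2.cvtColor(im,6)[85:183,135:225]
for th in(70,90,110):
    c,_=cv2.findContours((g>th).astype('u1')*255,cv2.RETR_LIST,cv2.CHAIN_APPROX_NONE)
    for k in c:
        if len(k)>60:
            W=np.array([at_z(K,T,(p[0][0]+135,p[0][1]+85),.08)[:2] for p in k])
            e=cv2.fitEllipse((W*1000).astype('f4'));print(th,len(k),np.round(e[0],1),np.round(e[1],1))
# stage plate edges yaw
c,_=cv2.findContours(((cv2.cvtColor(im,6)<45)[20:190,100:385]).astype('u1'),cv2.RETR_EXTERNAL,cv2.CHAIN_APPROX_NONE)
k=max(c,key=cv2.contourArea);W=np.array([at_z(K,T,(p[0][0]+100,p[0][1]+20),.08)[:2] for p in k]);print(cv2.minAreaRect((W*1000).astype('f4')))
delta([.535,.0894,.22],np.deg2rad(13.3))
E
```

```text
70 183 [425.3 303.2] [  5.3 236.6]
70 101 [499.3 234. ] [43.3 43.9]
70 149 [499.5 233.9] [64.1 64.2]
70 176 [499.5 233.8] [75.2 75.7]
90 181 [442.4 225.8] [  3.9 360.1]
90 99 [499.5 234.1] [42.1 42.5]
90 152 [499.6 233.9] [65.3 65.6]
90 173 [499.5 233.9] [74.1 74.5]
110 73 [433.  264.2] [ 4. 58.]
110 97 [499.4 234. ] [41.2 41.4]
110 155 [499.4 234. ] [66.3 66.5]
110 172 [499.6 233.9] [73.  73.4]
((538.2402954101562, 214.80421447753906), (184.8311309814453, 157.10426330566406), 23.38846206665039)
shift cm [4.61 5.16 8.23]
turn [0.    0.    0.002]
```

Request:
move_arm(deltas=[[[0.8,0.9,1.4],[0,0,0],0],[[0.8,0.9,1.4],[0,0,0],0],[[0.8,0.9,1.4],[0,0,0],0],[[0.8,0.9,1.4],[0,0,0],0],[[0.8,0.9,1.4],[0,0,0],0],[[0.6,0.66,1.2],[0,0,0],0],[[0,0,0],[0,0,0],0],[[0,0,0],[0,0,0],0]])

```text
clock: 4.33
tool_pos: [0.5346, 0.0905, 0.2199]
ee_rot: [3.12, 0.369, -0.002]
contact_force: [0.1, 0.5, -0.3]
width: 0.0852
grasp_force: 0.0
```

```bash
python3 - <<'E'
from h import *
np.set_printoptions(precision=4,suppress=True)
s,im,d=snap('wrist');K,T=cam_T('wrist',s);save('w3.png',im)
v,u=np.mgrid[0:384,0:512];P=np.linalg.inv(K)@np.stack([u.ravel(),v.ravel(),np.ones(u.size)])
P=(T[:3,:3]@(P*d.ravel())).T+T[:3,3]
m=(d.ravel()>0)&(np.hypot(P[:,0]-.535,P[:,1]-.0894)<.045)
t=P[m&(P[:,2]>.152)&(P[:,2]<.16)];print('stem top',len(t),cv2.minEnclosingCircle((t[:,:2]*1000).astype('f4')),np.median(t,0))
l=P[m&(P[:,2]>.117)&(P[:,2]<.127)];print('lid',len(l),cv2.minEnclosingCircle((l[:,:2]*1000).astype('f4')),np.median(l[:,2]))
print(s['tool_pos'],s['ee_rot'],s['clock'])
delta([.535,.0894,.148])
E
```

```text
stem top 567 ((535.5228271484375, 89.0482177734375), 9.883135795593262) [0.5362 0.0892 0.1557]
lid 2998 ((535.4443359375, 89.19200897216797), 29.905179977416992) 0.12173865400386782
[0.5346 0.0905 0.2199] [ 3.1198  0.3691 -0.0024] 4.3333
shift cm [-0.    0.19  7.26]
```

View pics/w3.png

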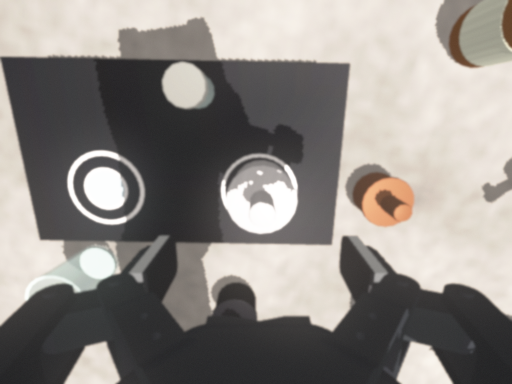

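The view shows the steel pot with its stem at (262,205), still standing in its plain ring between the open fingers. That matches the depth fit at (0.5355, 0.0891).

Request:
move_arm(deltas=[[[0.06,0.16,1.5],[0,0,0],0],[[0,0,1.5],[0,0,0],0],[[0,0,1.5],[0,0,0],0],[[0,0,1.2],[0,0,0],0],[[0,0,0.8],[0,0,0],80],[[0,0,0.4],[0,0,0],150],[[0,0,0.3],[0,0,0],150],[[0,0,0],[0,0,0],150],[[0,0,0],[0,0,0],150],[[0,0,0],[0,0,0],165]], force=30)

```text
clock: 5.22
tool_pos: [0.5361, 0.0898, 0.149]
ee_rot: [-3.119, -0.371, -0.002]
contact_force: [-0.9, -0.5, 0.1]
width: 0.0307
grasp_force: 0.0
```

Request:
move_arm(deltas=[[[-0.04,0.08,0],[0,0,0],170],[[0,0,0],[0,0,0],180],[[0,0,0],[0,0,0],190],[[0,0,0],[0,0,0],200],[[0,0,0],[0,0,0],255],[[0,0,0],[0,0,0],255],[[0,0,0],[0,0,0],255]], force=30)

```text
clock: 5.8
tool_pos: [0.5357, 0.0887, 0.1485]
ee_rot: [3.12, 0.371, 0.0]
contact_force: [-0.4, -0.8, 2.7]
width: 0.019
grasp_force: 29.2
```

```bash
python3 - <<'E'
from h import *
s=arm.read_state();print({k:np.round(s[k],4) for k in('tool_pos','ee_rot','contact_force','moment','width','grasp_force')})
delta([.4995,.2340,s['tool_pos'][2]])
E
```

```text
{'tool_pos': array([0.5357, 0.0887, 0.1485]), 'ee_rot': array([3.1195e+00, 3.7080e-01, 4.0000e-04]), 'contact_force': array([-0.3975, -0.8295,  2.7116]), 'moment': array([-0.1273,  0.006 , -0.0252]), 'width': np.float64(0.019), 'grasp_force': np.float64(29.2229)}
shift cm [ -0.11 -14.98  -0.  ]
```

Request:
move_arm(deltas=[[[0,0,0.05],[0,0,0],255],[[0,-0.2,0],[0,0,0],255],[[0,-0.4,0],[0,0,0],255],[[0,-0.4,0],[0,0,0],255],[[0,-0.4,0],[0,0,0],255]])

```text
clock: 6.22
tool_pos: [0.5334, 0.1008, 0.1486]
ee_rot: [3.118, 0.368, 0.003]
contact_force: [2.0, -6.4, 8.7]
width: 0.019
grasp_force: 30.1
```

Request:
move_arm(deltas=[[[0,-0.6,0],[0,0,0],255],[[0,-0.6,0],[0,0,0],255],[[0,-0.6,0],[0,0,0],255],[[0,-0.6,0],[0,0,0],255],[[-0.02,-0.6,0],[0,0,0],255],[[-0.02,-0.6,0],[0,0,0],255],[[-0.02,-0.6,0],[0,0,0],255],[[-0.02,-0.6,0],[0,0,0],255],[[-0.02,-0.6,0],[0,0,0],255],[[0,-0.6,0],[0,0,0],255]])

```text
clock: 7.05
tool_pos: [0.5184, 0.159, 0.1486]
ee_rot: [3.118, 0.368, 0.003]
contact_force: [2.2, -6.7, 9.4]
width: 0.019
grasp_force: 30.1
```

```bash
python3 - <<'E'
from h import *
delta([.4995,.2340,.1485])
E
```

```text
shift cm [-0.09 -7.73 -0.01]
```

Request:
move_arm(deltas=[[[-0.01,-0.6,0],[0,0,0],255],[[-0.01,-0.6,0],[0,0,0],255],[[-0.01,-0.6,0],[0,0,0],255],[[-0.01,-0.6,0],[0,0,0],255],[[-0.01,-0.6,0],[0,0,0],255],[[-0.01,-0.6,0],[0,0,0],255],[[-0.01,-0.6,0],[0,0,0],255],[[-0.01,-0.6,0],[0,0,0],255],[[0,-0.6,0],[0,0,0],255],[[0,-0.6,0],[0,0,0],255],[[0,-0.6,0],[0,0,0],255],[[0,-0.6,0],[0,0,0],255],[[0,-0.3,0],[0,0,0],255],[[0,0,0],[0,0,0],255]])

```text
clock: 8.22
tool_pos: [0.4998, 0.2326, 0.1485]
ee_rot: [3.119, 0.37, 0.003]
contact_force: [1.1, -4.0, 8.0]
width: 0.0191
grasp_force: 29.8
```

```bash
python3 - <<'E'
from h import *
delta([.4995,.2340,.1485]);print(arm.read_state()['tool_pos'])
E
```

```text
shift cm [ 0.01 -0.15  0.  ]
[0.49978632 0.23255103 0.14852529]
```

Request:
move_arm(deltas=[[[0,-0.15,0],[0,0,0],255],[[0,0,-0.04],[0,0,0],255],[[0,0,0],[0,0,0],190],[[0,0,0],[0,0,0],170],[[0,0,0],[0,0,0],130],[[0,0,0],[0,0,0],100],[[0,0,0],[0,0,0],100],[[0,0,-0.5],[0,0,0],100],[[0,0,-1.5],[0,0,0],60],[[0,0,-2.5],[0,0,0],0],[[0,0,-3.0],[0,0,0],0],[[-1.0,0,-3.0],[0,0,0],0],[[-2.0,0,-2.0],[0,0,0],0],[[-2.0,0,0],[0,0,0],0],[[0,0,0],[0,0,0],0],[[0,0,0],[0,0,0],0]])

```text
clock: 9.55
tool_pos: [0.4495, 0.2229, 0.274]
ee_rot: [-3.119, -0.372, -0.002]
contact_force: [-0.8, 0.4, -0.2]
width: 0.0856
grasp_force: 0.0
```

```bash
python3 - <<'E'
from h import *
np.set_printoptions(precision=4,suppress=True)
s,im,d=snap('wrist');K,T=cam_T('wrist',s);save('w4.png',im)
v,u=np.mgrid[0:384,0:512];P=np.linalg.inv(K)@np.stack([u.ravel(),v.ravel(),np.ones(u.size)])
P=(T[:3,:3]@(P*d.ravel())).T+T[:3,3]
m=(d.ravel()>0)&(np.hypot(P[:,0]-.4995,P[:,1]-.234)<.05)
for a,b in((.152,.16),(.117,.127)):
    t=P[m&(P[:,2]>a)&(P[:,2]<b)];print(len(t),cv2.minEnclosingCircle((t[:,:2]*1000).astype('f4')),np.median(t[:,2]))
pl=np.argwhere(True|m)
# visible ring on the stage
g=cv2.cvtColor(im,7).ravel();q=P[m&(np.abs(P[:,2]-.08)<.004)&(g>90)][:,:2]
r=np.hypot(*(q-[.4995,.234]).T);q=q[(r>.030)&(r<.040)]
A=np.c_[2*q,np.ones(len(q))];x=np.linalg.lstsq(A,(q**2).sum(1),rcond=None)[0];print('ring',len(q),x[:2],np.sqrt(x[2]+x[0]**2+x[1]**2))
print(s['tool_pos'],s['ee_rot'],s['clock'])
E
```

```text
414 ((498.59503173828125, 234.6256103515625), 9.826553344726562) 0.15554330210384076
2499 ((498.4600524902344, 234.70034790039062), 29.874752044677734) 0.12168970649224842
ring 670 [0.4977 0.235 ] 0.036215191737131044
[0.4495 0.2229 0.274 ] [-3.1192 -0.372  -0.0018] 9.55
```

View pics/w4.png

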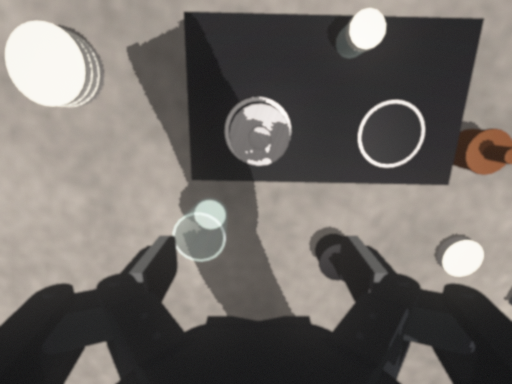

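The wrist view shows the pot at (258,131) covering the port and concentric with its ring to within about 1 mm. The parking ring at (391,133) is empty and the vial at (365,32) is untouched. Now the lever.

```bash
python3 - <<'E'
from h import *
delta([.5625,-.2273,.25],np.deg2rad(-39.6)); print(np.round(arm.read_state()['joint_pos'],2))
E
```

```text
shift cm [ 0.35 46.41  2.35]
turn [-0.    -0.001  0.928]
[-0.4   0.3  -0.21  1.85  0.07  1.   -1.97]
```

Request:
move_arm(deltas=[[[0.3,2.0,0],[0,0,0],0],[[0,3.3,0],[0,0,0],0],[[0,3.4,0],[0,0,0],0],[[0,3.4,0],[0,0,0],0],[[0,3.4,0],[0,0,0],0],[[0,3.4,0],[0,0,0],0],[[0,3.4,0],[0,0,0],0],[[0,3.4,0],[0,0,0],0],[[0,3.4,0],[0,0,0],0],[[0,3.4,0],[0,0,0],0],[[0,3.4,0],[0,0,0],0],[[0,3.4,0],[0,0,0],0],[[0,3.4,0],[0,0,0],0],[[0,3.1,0],[0,0,0],0],[[0,0,0],[0,0,0],0]])

```text
clock: 10.85
tool_pos: [0.5604, -0.2296, 0.2718]
ee_rot: [3.118, 0.358, -0.003]
contact_force: [-1.2, 0.4, -0.8]
width: 0.0854
grasp_force: 0.0
```

Request:
move_arm(deltas=[[[0,0,0.3],[0,0,0.1],0],[[0,0,0.3],[0,0,0.1],0],[[0,0,0.3],[0,0,0.1],0],[[0,0,0.3],[0,0,0.1],0],[[0,0,0.3],[0,0,0.1],0],[[0,0,0.3],[0,0,0.1],0],[[0,0,0.3],[0,0,0.1],0],[[0,0,0.3],[0,0,0.1],0],[[0,0,0],[0,0,0.1],0],[[0,0,0],[0,0,0.03],0],[[0,0,0],[0,0,0],0],[[0,0,0],[0,0,0],0]])

```text
clock: 11.85
tool_pos: [0.5606, -0.2216, 0.2485]
ee_rot: [2.955, -1.065, -0.001]
contact_force: [-0.4, 0.9, -0.3]
width: 0.0857
grasp_force: 0.0
```

```bash
python3 - <<'E'
from h import *
np.set_printoptions(precision=4,suppress=True)
s,im,d=snap('wrist');K,T=cam_T('wrist',s);save('w5.png',im);np.save('d5.npy',d)
for n in('lever_post','lever_pivot'):
    for r in arm.landmark_of(n,'wrist')[:2]:
        u=r['centre'];print(n,round(r['score'],2),np.round(u,1),at_z(K,T,u,.103))
v,u=np.mgrid[0:384,0:512];P=np.linalg.inv(K)@np.stack([u.ravel(),v.ravel(),np.ones(u.size)])
P=(T[:3,:3]@(P*d.ravel())).T+T[:3,3]
m=(d.ravel()>0)&(np.hypot(P[:,0]-.5625,P[:,1]+.2273)<.03)
print(np.histogram(P[m,2],np.arange(.05,.14,.005)))
t=P[m&(P[:,2]>.122)&(P[:,2]<.132)];print('top',len(t),cv2.minEnclosingCircle((t[:,:2]*1000).astype('f4')),np.median(t,0))
# boss/hub around pivot
m=(d.ravel()>0)&(np.hypot(P[:,0]-.641,P[:,1]+.292)<.05);print(np.histogram(P[m,2],np.arange(.05,.14,.005)))
print(s['tool_pos'],s['ee_rot'],s['clock'])
E
```

```text
lever_post 0.66 [260.2 179.9] [ 0.564  -0.2265  0.103 ]
lever_post 0.63 [104.5 116.1] [ 0.7041 -0.1533  0.103 ]
lever_pivot 0.64 [260.9  72.9] [ 0.6397 -0.2897  0.103 ]
(array([  0,   0,   0,   0,   2, 400,  19,   9,   9,  11,  12,  14,  13,
        13,  16, 122,   0]), array([0.05 , 0.055, 0.06 , 0.065, 0.07 , 0.075, 0.08 , 0.085, 0.09 ,
       0.095, 0.1  , 0.105, 0.11 , 0.115, 0.12 , 0.125, 0.13 , 0.135]))
top 132 ((564.7999877929688, -225.8550567626953), 5.880802631378174) [ 0.5651 -0.2263  0.1265]
(array([   0, 2557,   32,  579, 2424, 2085,   26,    0,    0,    0,    0,
          0,    0,    0,    0,    0,    0]), array([0.05 , 0.055, 0.06 , 0.065, 0.07 , 0.075, 0.08 , 0.085, 0.09 ,
       0.095, 0.1  , 0.105, 0.11 , 0.115, 0.12 , 0.125, 0.13 , 0.135]))
[ 0.5606 -0.2216  0.2485] [ 2.9552 -1.0646 -0.0014] 11.85
```

View pics/w5.png

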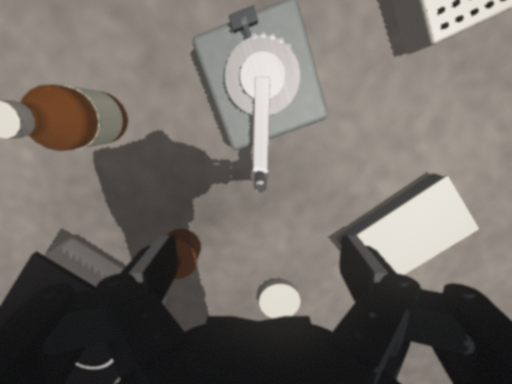

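The wrist view shows the post top at (260,182), with the arm running straight up the picture to the hub at (263,75). I'll fit the pivot from the hub disc.

```bash
python3 - <<'E'
from h import *
np.set_printoptions(precision=4,suppress=True)
s=arm.read_state();K,T=cam_T('wrist',s);d=np.load('d5.npy')
v,u=np.mgrid[0:384,0:512];P=np.linalg.inv(K)@np.stack([u.ravel(),v.ravel(),np.ones(u.size)])
P=(T[:3,:3]@(P*d.ravel())).T+T[:3,3]
m=(d.ravel()>0)&(np.hypot(P[:,0]-.641,P[:,1]+.292)<.055)
for a,b in((.066,.0745),(.0755,.083)):
    t=P[m&(P[:,2]>a)&(P[:,2]<b)];print(len(t),cv2.minEnclosingCircle((t[:,:2]*1000).astype('f4')),np.median(t[:,2]))
post=np.array([.5648,-.2259]);w=P[(P[:,2]>.0745)&(P[:,2]<.083)&(np.hypot(*(P[:,:2]-post).T)>.02)&(np.hypot(*(P[:,:2]-post).T)<.06)&(d.ravel()>0)]
l=cv2.fitLine((w[:,:2]*1000).astype('f4'),cv2.DIST_HUBER,0,.01,.01).ravel();print(len(w),l)
dr=l[:2]*np.sign(l[0]);print('pivot by arm',post+.1*dr,'theta',np.degrees(np.arctan2(-dr[1],-dr[0])))
th=np.arctan2(-dr[1],-dr[0]);delta([*post,.108],th-np.pi)
E
```

```text
3163 ((648.5667114257812, -294.8708801269531), 47.00363540649414) 0.07110978945162794
2186 ((627.6090698242188, -281.334228515625), 37.872859954833984) 0.07851537677136558
596 [   0.7698   -0.6383  595.0502 -252.295 ]
pivot by arm [ 0.6418 -0.2897] theta 140.33522
shift cm [ 0.61  0.04 14.1 ]
turn [0. 0. 0.]
```

Request:
move_arm(deltas=[[[0.6,0.04,1.5],[0,0,0],100],[[0,0,2.5],[0,0,0],100],[[0,0,2.5],[0,0,0],100],[[0,0,2.5],[0,0,0],100],[[0,0,2.0],[0,0,0],100],[[0,0,1.5],[0,0,0],130],[[0,0,0.9],[0,0,0],150],[[0,0,0.5],[0,0,0],160],[[0,0,0],[0,0,0],170],[[0,0,0],[0,0,0],180],[[0,0,0],[0,0,0],180]], force=50)

```text
clock: 12.92
tool_pos: [0.5652, -0.226, 0.1112]
ee_rot: [-2.955, 1.067, -0.003]
contact_force: [0.7, -0.9, 0.1]
width: 0.0253
grasp_force: 0.0
```

Request:
move_arm(deltas=[[[0,0,0.1],[0,0,0],195],[[0,0,0],[0,0,0],205],[[0,0,0],[0,0,0],215],[[0,0,0],[0,0,0],255],[[0,0,0],[0,0,0],255],[[0,0,0],[0,0,0],255]], force=50)

```text
clock: 13.42
tool_pos: [0.5641, -0.2266, 0.1097]
ee_rot: [2.953, -1.068, 0.0]
contact_force: [-4.1, -4.2, 6.7]
width: 0.011
grasp_force: 48.7
```

```bash
cat > lev.py <<'E'
from h import *
s=arm.read_state();M=R.from_rotvec(s['ee_rot']).as_matrix();p=s['tool_pos'][:2]-[.6418,-.2897]
th=np.arctan2(p[1],p[0])%(2*np.pi)-np.deg2rad(140.3)
print('lever',round(th,3),'r',np.hypot(*p).round(4),'yaw err',round((np.arctan2(M[1,0],M[0,0])+np.pi-th-np.deg2rad(140.3)),3),'F tool',np.round(M.T@s['contact_force'],1),s['grasp_force'].round(1),s['width'].round(4),s['clock'])
E
python3 lev.py
```

```text
Traceback (most recent call last):
  File "lev.py", line 4, in <module>
    print('lever',round(th,3),'r',np.hypot(*p).round(4),'yaw err',round((np.arctan2(M[1,0],M[0,0])+np.pi-th-np.deg2rad(140.3)),3),'F tool',np.round(M.T@s['contact_force'],1),s['grasp_force'].round(1),s['width'].round(4),s['clock'])
                                                                                                                                                                              ^^^^^^^^^^^^^^^^^^^^^^
AttributeError: 'float' object has no attribute 'round'
```

```bash
sed -i "s/s\['grasp_force'\].round(1),s\['width'\].round(4)/round(float(s['grasp_force']),1),round(float(s['width']),4)/" lev.py; python3 lev.py
```

```text
lever 0.011 r 0.1001 yaw err -0.012 F tool [-0.4  5.9 -6.7] 48.7 0.011 13.4167
```

Request:
move_arm(deltas=[[[0.02,0.6,-0.05],[0,0,-0.06],255],[[0.02,0.6,0],[0,0,-0.06],255],[[0.02,0.6,0],[0,0,-0.06],255],[[0.02,0.6,0],[0,0,-0.06],255],[[0.02,0.6,0],[0,0,-0.06],255]])

```text
clock: 13.83
tool_pos: [0.5494, -0.2492, 0.1097]
ee_rot: [-3.08, 0.607, 0.001]
contact_force: [-1.5, 8.3, 4.3]
width: 0.0107
grasp_force: 49.6
```

```bash
python3 lev.py
```

```text
lever 0.28 r 0.1009 yaw err 0.024 F tool [-4.5 -7.1 -4.2] 49.6 0.0107 13.8333
```

Request:
move_arm(deltas=[[[0.03,0.6,0],[0,0,-0.06],255],[[0.03,0.6,0],[0,0,-0.06],255],[[0.03,0.6,0],[0,0,-0.06],255],[[0.03,0.6,0],[0,0,-0.06],255],[[0.03,0.6,0],[0,0,-0.06],255],[[0.02,0.4,0],[0,0,-0.04],255],[[0.0,0.2,0],[0,0,-0.02],255],[[0,0,0],[0,0,0],255],[[0,0,0],[0,0,0],255]])

```text
clock: 14.58
tool_pos: [0.54, -0.285, 0.1096]
ee_rot: [-3.138, 0.052, 0.007]
contact_force: [-11.6, 5.6, 9.8]
width: 0.0104
grasp_force: 50.1
```

```bash
python3 lev.py
```

```text
lever 0.647 r 0.102 yaw err 0.013 F tool [-11.8  -5.3  -9.7] 50.1 0.0104 14.5833
```

Request:
move_arm(deltas=[[[-0.05,0.3,-0.05],[0,0,-0.03],255],[[-0.03,0.3,-0.02],[0,0,-0.03],255],[[0,0.1,0],[0,0,-0.01],255],[[0,0,0],[0,0,0],255],[[0,0,0],[0,0,0],255]])

```text
clock: 15.0
tool_pos: [0.5397, -0.2915, 0.1098]
ee_rot: [-3.138, -0.058, 0.006]
contact_force: [-7.2, 5.7, 4.5]
width: 0.0108
grasp_force: 49.5
```

```bash
python3 lev.py; python3 - <<'E'
from h import *
np.set_printoptions(precision=4,suppress=True)
ims=[]
for c in('top','side'):
    s,im,d=snap(c);save(c+'9.png',im);K,T=cam_T(c)
    for n in('lever_post','lever_pivot','pot'):
        r=arm.landmark_of(n,c);print(c,n,[(round(q['score'],2),np.round(q['centre'],0),at_z(K,T,q['centre'],.08 if n=='pot' else .103)[:2]) for q in r[:2]])
    ims.append(cv2.resize(im[100:280,150:390],(480,360),interpolation=3) if c=='top' else cv2.resize(im[80:260,180:420],(320*3//2,360),interpolation=3))
s,im,d=snap('wrist');save('w9.png',im)
cv2.imwrite('pics/v9.png',cv2.resize(np.hstack([ims[1],cv2.resize(im,(480,360))]),(800,300))[:,:,::-1])
E
```

```text
lever 0.711 r 0.1021 yaw err 0.019 F tool [-7.  -6.  -4.4] 49.5 0.0108 15.0
top lever_post [(0.7, array([161., 253.]), array([0.3596, 0.2523]))]
top lever_pivot [(0.92, array([334., 165.]), array([ 0.6325, -0.2998])), (0.4, array([191., 178.]), array([0.5975, 0.1595]))]
top pot [(0.84, array([215., 258.]), array([0.3443, 0.0858])), (0.81, array([164., 213.]), array([0.4906, 0.2493]))]
side lever_post [(0.79, array([312., 142.]), array([ 0.5355, -0.2772])), (0.63, array([234., 175.]), array([0.6423, 0.0132]))]
side lever_pivot [(0.96, array([289., 130.]), array([ 0.6379, -0.3076])), (0.16, array([231., 250.]), array([0.4799, 0.247 ]))]
side pot [(0.97, array([313., 258.]), array([0.3226, 0.147 ])), (0.85, array([274., 199.]), array([0.5039, 0.017 ]))]
```

View pics/v9.png

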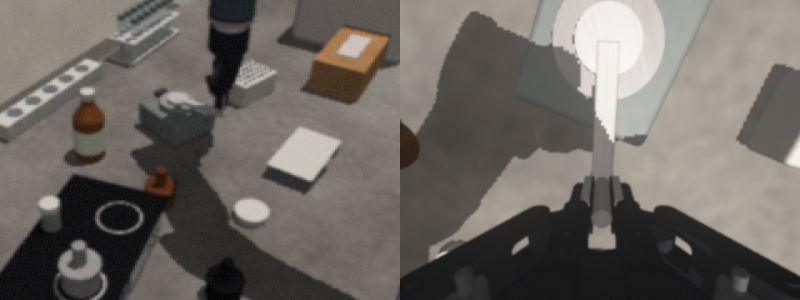

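The side and wrist views show the pot standing over the port and the empty ring beside it. The post is between the pads at (601,200) in the right half, with the arm swung round and held. The lever reads 0.711 rad, so I'll nudge it slightly onto the seat and hand in.

Request:
move_arm(deltas=[[[-0.03,0.1,-0.02],[0,0,-0.01],255],[[0,0,0],[0,0,0],255],[[0,0,0],[0,0,0],255],[[0,0,0],[0,0,0],255]])

```text
clock: 15.78
tool_pos: [0.5397, -0.2922, 0.1099]
ee_rot: [-3.137, -0.074, 0.006]
contact_force: [-5.3, 5.0, 1.6]
width: 0.0104
grasp_force: 49.2
```

```bash
python3 lev.py; python3 - <<'E'
from h import *
s,im,d=snap('wrist');K,T=cam_T('wrist',s)
v,u=np.mgrid[0:384,0:512];P=np.linalg.inv(K)@np.stack([u.ravel(),v.ravel(),np.ones(u.size)])
P=(T[:3,:3]@(P*d.ravel())).T+T[:3,3]
r=P[:,:2]-[.6418,-.2897];h=np.hypot(*r.T);w=P[(d.ravel()>0)&(h>.04)&(h<.075)&(r[:,0]<0)&(abs(r[:,1])<.03)&(abs(P[:,2]-.0785)<.004)]
l=cv2.fitLine((w[:,:2]*1000).astype('f4'),cv2.DIST_HUBER,0,.01,.01).ravel();a=np.arctan2(l[1],l[0])
print(len(w),'arm angle',(a%np.pi+np.pi)-np.deg2rad(140.3) if a%np.pi<1 else a%np.pi-np.deg2rad(140.3))
E
```

```text
lever 0.718 r 0.1021 yaw err 0.023 F tool [-5.1 -5.3 -1.5] 49.2 0.0104 15.7833
1782 arm angle 0.6855622833899435
```

Request:
move_arm(deltas=[[[0,0.15,0],[0,0,-0.01],255],[[0,0,0],[0,0,0],255],[[0,0,0],[0,0,0],255],[[0,0,0],[0,0,0],255]])

```text
clock: 16.17
tool_pos: [0.5397, -0.2937, 0.1099]
ee_rot: [-3.137, -0.09, 0.006]
contact_force: [-6.3, 6.2, 1.3]
width: 0.0106
grasp_force: 49.3
```

```bash
python3 lev.py; python3 -c "
from bench import arm
print(arm.job_done())"
```

```text
lever 0.732 r 0.1021 yaw err 0.018 F tool [-6.  -6.6 -1.3] 49.3 0.0106 16.1667
the job is handed in; nothing more can be done
None
```

I handed the job in at about 16 s: the pot slid flat to within about 1 mm of the port centre and was let go, and the gripper is still holding the lever at the third click (0.73 rad from the tool position, 0.69 rad from a camera check just before a final 0.015 rad nudge; seat at 0.72).

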